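# Turn a sensor housing bore-up for fitting

## Task

Find the blind bore of the eight-sided aluminium sensor housing: lay the housing in the sloped vee cradle with its closed end down on the foot peg and its open bore uphill, and let go of it there (laid the wrong way round, the bore slips over the peg and the housing sits visibly lower). Then take it out of the cradle, turn it until the bore points straight up, and finish while still holding it like that in the gripper, steady and at least 15 cm above the bench, ready for a colleague to drop a sensor capsule in. Leave the other loose things on the bench where they are.

Things in the scene. Friction and masses are not known exactly. Their poses are not given: they have to be found in the camera images.
- housing: Sensor housing: plain aluminium eight-sided bar, 34 mm across flats (flats 14 mm wide), 64 mm long, 0.13 kg. Origin at its middle, on the long axis; +x along that axis out of the bored end. The -x end is closed; outside, both ends are alike. Starts lying on a flat near the bench's middle, axis 17 mm up, two flats vertical, +x anywhere from straight away from the robot to 95 degrees to either side.
- bore_mouth (a point): Centre of the mouth of the housing's round blind bore (20 mm in diameter, 40 mm deep), on the housing's axis, 32 mm from its origin along its +x.
- trough: Sloped vee rail of the grey cradle. Origin: where the housing's middle lies when properly laid in, 70 mm above the bench. +x uphill along the rail, 35 degrees above level, leading away from the robot within 20 degrees; +z square to the slope, upward. The 90-degree vee bears two lower flats and leaves the level side flats free; the rail is 30 mm wide, x -48 to +30 mm, all below z -9 mm.
- peg_end (a point): End of the steel peg at the rail's foot, on the rail's axis at x -32 mm. Peg 12 mm in diameter, 16 mm long, from a foot plate 6 mm thick, 28 mm wide, up to z +8 mm (rail's frame). The closed end rests on the peg; a bore slips over it and the housing sits 16 mm further down. Friction can keep the housing from sliding down by itself.
- cradle: The grey plastic fitting cradle that carries the rail, fixed to the bench left or right of the housing: base plate 120 by 70 mm, 8 mm thick, and two posts 22 mm wide under the rail. Origin on the bench, straight below the rail's origin; its +x is the level direction of uphill.
- sleeve: Bystander: a short round aluminium tube, 38 mm in diameter, 30 mm high, standing beyond the housing. Origin at the centre of its underside.
- screwdriver: Bystander: a screwdriver, 160 mm long, lying on the bench.
- meter: Bystander: a black hand multimeter, 150 by 78 by 34 mm, lying on its back. Origin at the centre of its underside.
- breadboard: Bystander: a white solderless breadboard, 165 by 56 by 9 mm.
- spool: Bystander: a spool of solder wire standing on end, 48 mm in diameter, 48 mm high.
- jar: Bystander: a white plastic jar, 56 mm in diameter, 85 mm high.
- lock_ring: Bystander: a flat round steel ring, 40 mm in diameter, 10 mm high, lying on the bench.

How it is judged:
By the outcome, as a careful person would: the job done as asked, in the order asked, and still so for the second after the job is handed in, while the arm keeps its last pose, push and grip.
It also fails if it takes over 51 s, if anything falls off the work surface, if the arm or the gripper's body presses on something with over 40 N, if the wrist force passes 120 N, or if a joint passes its speed limit or range.

## Robot

A 6-joint arm with a two-finger parallel gripper is mounted at the origin on the work surface. World frame = base frame: x ahead of the robot, y to its left, z up, the work surface at z = 0. Lengths are in m, angles in rad, forces in N, time in s.
With the tool pointing down it reaches from about 0.35 to 0.8 m from the base axis. Payload 7.3 kg.
Tool frame: the origin (TCP) lies between the finger pads; the fingertips stand 25 mm ahead of it and the grasp point (between the pads) lies 6 mm ahead of it (r.tip_extent is the distance from the TCP to the fingertips, in m); z points along the fingers, y is the direction in which the jaws open and shut (so a half turn about z gives the same grasp; the last joint's range is limited). The gripper opens to 85 mm and grips with 20 to 120 N. Pads are 22 mm wide; open, the fingers measure 114 mm over their backs; the gripper's body (76 mm by 85 mm) begins 54 mm behind the grasp point. The pads swing forward as they close: fully open they stand 13 mm farther back than shut.
Start: joints at [-1.415, 0.342, 1.524, -0, 1.275, -0.146], TCP at [0.156, -0.501, 0.256] pointing down, gripper open.
Joint ranges: [-2.53, 2.53], [-0.77, 2.02], [0.04, 2.7], [-1, 4.14], [0.28, 2.66], [-3.11, 3.11]. Speed limits (rad/s): [2.57, 2.57, 3.14, 3.14, 3.14, 3.14].

## Interface

Orientations are given as a unit quaternion [x, y, z, w].
In Python, from workcell import r, command_gripper, optics gives the robot as it stands. The module is installed in compiled form; this text tells all that it offers. Calls block until the motion is done:
- r.reach(position, orientation): joint-space move of the TCP to a pose.
- r.move_straight(position, orientation=None, speed=0.15, max_force=None): straight line of the TCP; orientation=None keeps the orientation; speed is the mean speed in m/s. With max_force (N) it stops when the force on the tool has changed by that much, and returns True; else False.
- r.movej(angles): joint-space move.
- command_gripper(opening, force=None): finger opening in m; force is the grip in N (None keeps the last); returns when the fingers have stopped.
- r.hold(seconds).
- r.solve_ik(position, orientation): joint angles nearest the present ones, or None.
- r.read_state(): the state.
- optics.get_image(name): name is "side" or "top"; returns (picture, depth): 480x640x3 uint8, red, green, blue; 480x640 float32, m along the optical axis (not along the pixel's ray), 0 where there is no reading.
- optics.camera_model(name): a dict with "K" (3x3 intrinsics, pixels), "R" (3x3) and "t" (3): a world point X has camera coordinates R X + t. Camera axes: x right, y down, z forward; pixel columns grow to the right and rows downward; lengths in m; the calibration is good to about 2 mm. A picture is of the moment at which its call begins. camera_model takes no time and is no camera call.
A pose or a line that the arm cannot do raises r.PlanningError and nothing moves.
- r.finish_job(): hands the job in, once; it reports no verdict.
The state is a dict: "time_s": time; "joint_positions": joint angles; "dq": joint speeds; "tau": joint torques, N m; "eef_pos": TCP position; "eef_rot": TCP orientation; "contact_force": force on the tool from outside, world axes, zero at the start; "torque": the same for the moment, N m; "grip_width": finger opening in m.
Only numpy, scipy, OpenCV 4.12 (cv2) and the standard library are available. Lean on these libraries where they do the work, as an engineer would, in place of code of your own. Each camera call takes 0.05 s, during which the arm holds its last target. There are 200 camera calls.

## Working session

There is one attempt and no reset: what is moved stays moved. The work goes in short steps, each a Python script; the robot and the scene stay as the last script left them, time stands still between calls to the robot, and variables do not carry over. Pictures are saved under pics/ and viewed, about 8 in all and at most 12, crops included, and the job is handed in when it is done.

```bash
mkdir -p pics; cat > h.py <<'E'
import numpy as np, cv2
from scipy.spatial.transform import Rotation as Rn
from workcell import r, command_gripper, optics
def snap(n,f):
    im,d=optics.get_image(n); cv2.imwrite('pics/'+f+'.png',im[:,:,::-1]); np.savez('pics/'+f,im=im,d=d); return im,d
def cloud(n,d):
    c=optics.camera_model(n); K,R,t=[np.array(c[k]) for k in 'KRt']
    v,u=np.mgrid[:480,:640]; p=np.stack([(u-K[0,2])/K[0,0]*d,(v-K[1,2])/K[1,1]*d,d],-1)
    return (p-t)@R   # R^T (p-t)
def proj(n,X):
    c=optics.camera_model(n); p=np.array(c['R'])@X+c['t']; q=np.array(c['K'])@p; return q[:2]/q[2]
E
python3 - <<'E'
from h import *
for n in('top','side'):
    im,d=snap(n,n+'0'); c=optics.camera_model(n); print(n,np.round(-np.array(c['R']).T@c['t'],3),np.round(c['K'],0).tolist(),np.round(c['R'],2).tolist())
print(r.read_state()['time_s'],r.read_state()['eef_rot'])
E
```

```text
top [0.341 0.015 1.517] [[617.0, 0.0, 316.0], [0.0, 617.0, 244.0], [0.0, 0.0, 1.0]] [[-0.02, -1.0, -0.0], [-0.99, 0.02, -0.16], [0.16, -0.0, -0.99]]
side [0.418 1.063 0.657] [[538.0, 0.0, 323.0], [0.0, 538.0, 240.0], [0.0, 0.0, 1.0]] [[-0.99, -0.15, -0.0], [-0.07, 0.48, -0.88], [0.13, -0.87, -0.48]]
0.1 [ 9.88634768e-01  1.50335695e-01  5.28572507e-06 -6.88702783e-04]
```

View pics/top0.png

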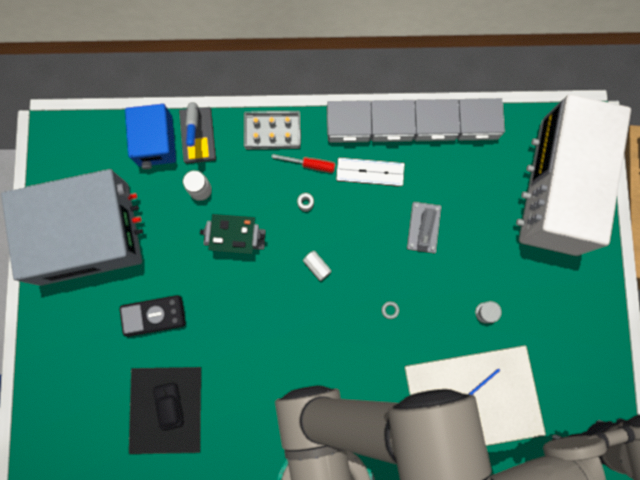

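View pics/side0.png

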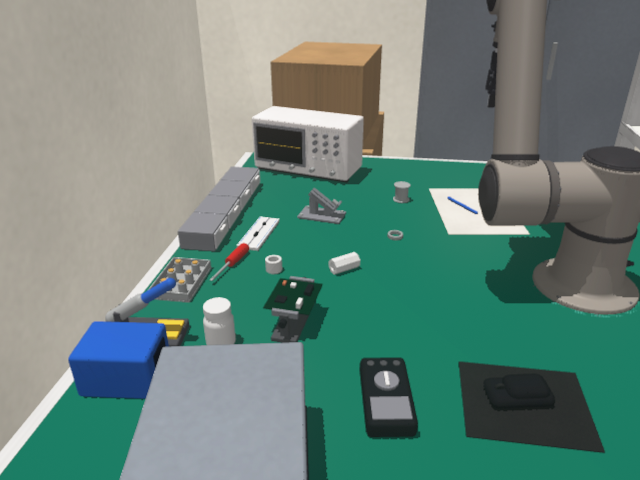

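```bash
python3 - <<'E'
from h import *
a=cv2.imread('pics/top0.png')[180:320,280:460]; b=cv2.imread('pics/side0.png')[170:310,270:450]
cv2.imwrite('pics/z0.png',np.vstack([cv2.resize(x,(720,300*560//560) if 0 else (386,300),interpolation=cv2.INTER_CUBIC) for x in(a,b)]))
cv2.imwrite('pics/z0.png',np.hstack([cv2.resize(x,(398,310),interpolation=cv2.INTER_CUBIC) for x in(a,b)]))
for n,bx,zr in(('top',(245,290,295,340),(.02,.05)),('side',(245,280,320,370),(.02,.05)),('top',(195,260,400,450),None),('side',(180,230,290,355),None)):
    f=np.load(f'pics/{n}0.npz'); P=cloud(n,f['d']); im=f['im'].astype(int)
    v0,v1,u0,u1=bx; p=P[v0:v1,u0:u1].reshape(-1,3); c=im[v0:v1,u0:u1].reshape(-1,3); dd=f['d'][v0:v1,u0:u1].ravel()
    nb=(c[:,1]-c[:,0]<25)&(dd>0)
    q=p[nb]; print(n,nb.sum(),'table z',np.median(p[~nb,2]).round(4),'mean',q.mean(0).round(4),'z pct',np.percentile(q[:,2],[5,50,95]).round(4))
    uv=np.argwhere(nb.reshape(v1-v0,u1-u0))[:,::-1].astype(np.float32); rc=cv2.minAreaRect(uv); print(cv2.boxPoints(rc)+[u0,v0])
    if zr:
        s=q[q[:,2]>.024]; 
    else:
        s=q[q[:,2]>.02]
    (cx,cy),wh,an=cv2.minAreaRect(s[:,:2].astype(np.float32)); print('rect',cx,cy,wh,an, len(s)); print(cv2.boxPoints(((cx,cy),wh,an)).round(4).tolist())
E
```

```text
top 404 table z -0.0005 mean [0.5254 0.0134 0.0279] z pct [0.0016 0.0299 0.0376]
[[301.95081902 259.54098511]
 [313.16393471 250.19672394]
 [331.19672394 271.8360672 ]
 [319.98360634 281.18032837]]
rect 0.526931643486023 0.013078663498163223 (0.06465575098991394, 0.03287599980831146) 39.52147674560547 340
[[0.49149999022483826, 0.005200000014156103], [0.512499988079071, -0.02019999921321869], [0.5623000264167786, 0.020999999716877937], [0.5414000153541565, 0.046300001442432404]]
side 471 table z 0.0021 mean [0.5277 0.0205 0.0241] z pct [0.0045 0.0264 0.0364]
[[326.72972822 259.62162495]
 [356.38378143 250.49730015]
 [361.11891937 265.88648987]
 [331.46486664 275.01081467]]
rect 0.5267605185508728 0.014847151935100555 (0.06690751016139984, 0.029191646724939346) 38.27232360839844 265
[[0.49149999022483826, 0.00559999980032444], [0.5095000267028809, -0.01730000041425228], [0.5620999932289124, 0.02410000003874302], [0.5440000295639038, 0.04699999839067459]]
top 1318 table z -0.0007 mean [ 0.617  -0.2515  0.0229] z pct [0.0021 0.0101 0.066 ]
[[406.64615726 248.83076859]
 [412.49231052 202.06153774]
 [440.67692566 205.5846138 ]
 [434.8307724  252.35384369]]
rect 0.6121334433555603 -0.25428539514541626 (0.030500663444399834, 0.08876955509185791) 80.23045349121094 475
[[0.5658000111579895, -0.26179999113082886], [0.6532999873161316, -0.2768000066280365], [0.6585000157356262, -0.2468000054359436], [0.5709999799728394, -0.23170000314712524]]
side 944 table z 0.0027 mean [ 0.619  -0.2565  0.0258] z pct [0.0045 0.0131 0.0653]
[[297.5819664  219.59836197]
 [301.56557274 175.77868748]
 [348.00000381 180.        ]
 [344.01639557 223.81967545]]
rect 0.6125280261039734 -0.2550390958786011 (0.03385024890303612, 0.08659839630126953) 82.3450698852539 420
[[0.5673999786376953, -0.26600000262260437], [0.6531999707221985, -0.2775999903678894], [0.6577000021934509, -0.24400000274181366], [0.5719000101089478, -0.23250000178813934]]
```

View pics/z0.png

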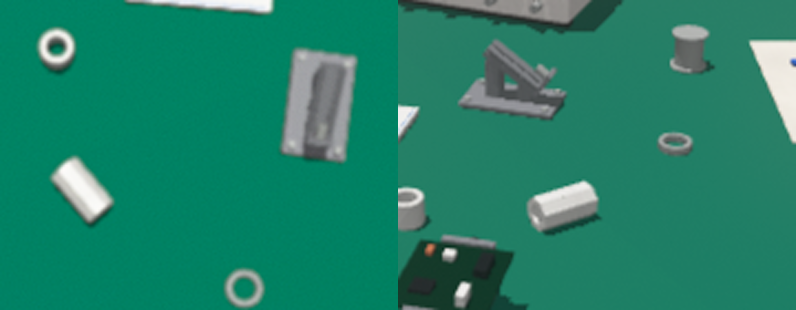

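```bash
cat >> h.py <<'E'
def rot(x,z):
    x=np.array(x)/np.linalg.norm(x); z=np.array(z)/np.linalg.norm(z); return Rn.from_matrix(np.stack([x,np.cross(z,x),z],1)).as_quat()
def tcp(g,q,off): # TCP for grasp point offset `off` behind point g (tool -z), grasp pt 6 mm ahead of TCP
    return np.array(g)-Rn.from_quat(q).as_matrix()[:,2]*(.006+off)
E
python3 - <<'E'
from h import *
for n,(v0,v1,u0,u1) in(('top',(195,260,400,450)),('side',(180,230,290,355))):
    f=np.load(f'pics/{n}0.npz'); P=cloud(n,f['d']); im=f['im'].astype(int)
    p=P[v0:v1,u0:u1].reshape(-1,3); c=im[v0:v1,u0:u1].reshape(-1,3)
    s=p[(c[:,1]-c[:,0]<15)&(p[:,2]>.005)&(p[:,2]<.013)]
    rc=cv2.minAreaRect(s[:,:2].astype(np.float32)); print(n,rc,len(s)); print(cv2.boxPoints(rc).round(4).tolist())
b=np.load('pics/side0.npz')['im'][245:280,322:367,::-1]
cv2.imwrite('pics/z1.png',cv2.resize(b,None,fx=12,fy=12,interpolation=cv2.INTER_CUBIC))
off=.007; H=np.array([.527,.0137,.017]); C=np.array([.612,-.255,.070])
for s in(1,-1):
    b=np.radians(39.2); w=np.radians(-9)
    q1=rot([s*np.cos(b),s*np.sin(b),0],[0,0,-1])
    u=np.array([np.cos(w)*.8192,np.sin(w)*.8192,.5736]); nn=np.array([-np.cos(w)*.5736,-np.sin(w)*.5736,.8192])
    q2=rot(s*u,-nn); q3=rot([0,0,s],[np.cos(w),np.sin(w),0])
    for g,q in((H,q1),(C,q2),(C+nn*.1,q2),([.6,-.2,.35],q3),([.55,-.15,.3],q3)):
        j=r.solve_ik(tcp(g,q,off),q); print(s,None if j is None else np.round(j,2))
E
```

```text
top ((0.6202545762062073, -0.25441238284111023), (0.06822416931390762, 0.1183810606598854), 80.51546478271484) 573
[[0.5562999844551086, -0.2782999873161316], [0.6729999780654907, -0.2978000044822693], [0.6843000054359436, -0.2304999977350235], [0.5674999952316284, -0.210999995470047]]
side ((0.602653443813324, -0.3615027070045471), (0.29205256700515747, 0.11586937308311462), 80.35687255859375) 397
[[0.5210999846458435, -0.4957999885082245], [0.6352999806404114, -0.5152000188827515], [0.6841999888420105, -0.2272000014781952], [0.5699999928474426, -0.2078000009059906]]
1 [-0.12  0.64  1.77 -0.    0.74  0.77]
1 [-0.63  0.6   1.85  1.13  0.29  0.06]
1 [-0.69  0.39  1.94  0.84  0.4   0.32]
1 [-0.7   0.35  2.25  2.53  1.11 -1.27]
1 [-0.67  0.44  2.46  2.62  1.37 -1.45]
-1 [-0.12  0.64  1.77 -0.    0.74 -2.37]
-1 [-0.63  0.6   1.85  1.13  0.29 -3.08]
-1 [-0.69  0.39  1.94  0.84  0.4  -2.82]
-1 [-0.7   0.35  2.25  2.53  1.11  1.87]
-1 [-0.67  0.44  2.46  2.62  1.37  1.69]
```

View pics/z1.png

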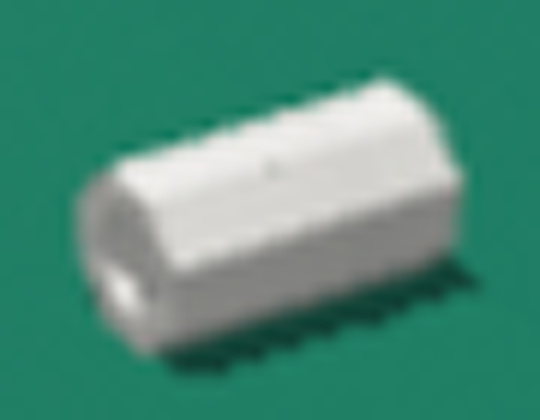

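```bash
cat >> h.py <<'E'
H=np.array([.527,.0137,.017]); C=np.array([.6203,-.2546,.070]); b=np.radians(39.2); w=np.radians(-9.4)
Z=np.array([0,0,1.]); B=np.array([np.cos(b),np.sin(b),0]); F=np.array([np.cos(w),np.sin(w),0])
U=.8192*F+.5736*Z; N=-.5736*F+.8192*Z
def pose(g,a,m,t,off,s=1):
    z=-m*np.cos(t)-a*np.sin(t); x=s*(a*np.cos(t)-m*np.sin(t)); q=rot(x,z); return tcp(g,q,off),q
E
python3 - <<'E'
from h import *
for t in(10,20,30):
  for g,a,m in((H,B,Z),(H+.1*Z,B,Z),(C,U,N),(C+N*.02+U*.02,U,N),(C+N*.1,U,N),([.6,-.2,.35],Z,-F),([.55,-.15,.3],Z,-F)):
    j=r.solve_ik(*pose(g,a,m,np.radians(t),.008)); print(t,None if j is None else np.round(j,2))
E
```

```text
10 [-0.05  0.69  1.64 -0.15  0.94  0.93]
10 [-0.05  0.55  1.57 -0.13  1.15  0.89]
10 [-0.58  0.62  1.7   0.4   0.46  0.83]
10 [-0.58  0.58  1.66  0.35  0.52  0.88]
10 [-0.63  0.42  1.78  0.35  0.58  0.84]
10 [-0.68  0.23  2.18  2.39  0.8  -1.09]
10 [-0.66  0.26  2.4   2.55  0.99 -1.31]
20 [ 0.    0.77  1.52 -0.24  1.14  1.02]
20 [ 0.    0.64  1.45 -0.22  1.33  0.97]
20 [-0.55  0.66  1.54  0.15  0.7   1.08]
20 [-0.54  0.63  1.5   0.14  0.77  1.1 ]
20 [-0.59  0.47  1.63  0.15  0.81  1.06]
20 [-0.67  0.15  2.08  2.05  0.53 -0.73]
20 [-0.63  0.14  2.3   2.35  0.64 -1.06]
30 [ 0.05  0.86  1.39 -0.31  1.34  1.08]
30 [ 0.05  0.73  1.34 -0.3   1.51  1.02]
30 [-0.52  0.72  1.37  0.04  0.96  1.2 ]
30 [-0.51  0.7   1.33  0.03  1.03  1.2 ]
30 [-0.55  0.54  1.47  0.04  1.05  1.17]
30 [-0.64  0.12  1.96  1.41  0.41 -0.07]
30 [-0.6   0.07  2.18  1.86  0.39 -0.54]
```

```bash
cat >> h.py <<'E'
T=np.radians(15); OFF=.008
E
python3 - <<'E'
from h import *
r.reach(*pose(H+.08*Z,B,Z,T,OFF)); command_gripper(.06,40)
print(r.move_straight(*pose(H,B,Z,T,OFF),speed=.12,max_force=15))
command_gripper(.02,40); s=r.read_state(); print(s['grip_width'],s['contact_force'],s['time_s'],s['eef_pos'],pose(H,B,Z,T,OFF)[0])
r.move_straight(*pose(H+.12*Z,B,Z,T,OFF),speed=.2)
snap('side','side1'); snap('top','top1')
P=proj('side',H+.12*Z); print(P)
im=cv2.imread('pics/side1.png'); x,y=P.astype(int)
cv2.imwrite('pics/z2.png',cv2.resize(im[max(y-70,0):y+50,x-60:x+60],(600,600),interpolation=cv2.INTER_CUBIC))
for d in(-.032,.032): print(5*(proj('side',H+.12*Z+d*B)-[x-60,y-70]))
E
```

```text
False
0.03301452623861739 [0.70995868 0.42093273 6.58306655] 3.9667 [0.53055156 0.01597113 0.03155198] [0.52980799 0.01599014 0.03052296]
[345.51225467 216.86325281]
[363.48941806 337.92819573]
[240.13292795 371.10784685]
```

View pics/z2.png

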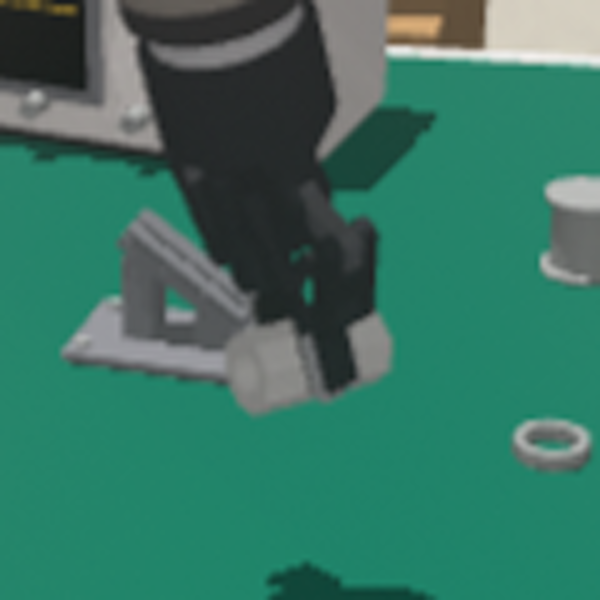

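```bash
cat >> h.py <<'E'
def cp(u,n): return pose(C+U*u+N*n,U,N,T,OFF)
def where(): # commanded-frame offsets (u,lateral,n) of housing centre relative to C
    d=r.read_state()['eef_pos']-cp(0,0)[0]; return np.round([d@U*1e3,d@np.cross(N,U)*1e3,d@N*1e3],1), np.round(r.read_state()['contact_force'],1)
E
python3 - <<'E'
from h import *
r.reach(*cp(.012,.06)); print(where(), r.read_state()['time_s'])
print(r.move_straight(*cp(.008,.008),speed=.08)); print(where())
print(r.move_straight(*cp(.008,-.005),speed=.02,max_force=6)); print(where())
snap('side','side2'); snap('top','top2'); print(r.read_state()['time_s'])
a=cv2.imread('pics/side2.png'); P=proj('side',C).astype(int); Q=proj('top',C).astype(int); bb=cv2.imread('pics/top2.png')
f=lambda i,p:cv2.resize(i[p[1]-40:p[1]+40,p[0]-40:p[0]+40],(400,400),interpolation=cv2.INTER_CUBIC)
cv2.imwrite('pics/z3.png',np.hstack([f(a,P),f(bb,Q)]))
E
```

```text
(array([11.5,  1.2, 59.7]), array([-0.4, -0.4, -1. ])) 5.875
False
(array([ 8. , -0.1,  8. ]), array([ 0.3, -0.8, -1.5]))
True
(array([ 8.5, -0.6,  4.1]), array([-1.2, -1.2,  3.5]))
7.1417
```

View pics/z3.png

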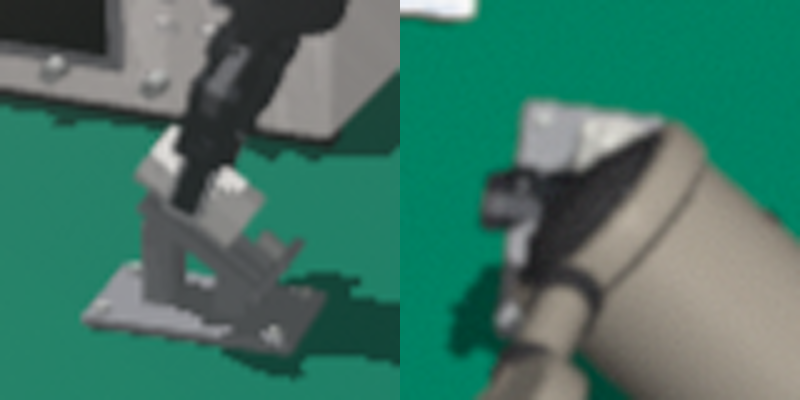

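```bash
python3 - <<'E'
from h import *
print(r.move_straight(*cp(.008,.0035),speed=.02)); print(where())
print(r.move_straight(*cp(-.012,.0035),speed=.03,max_force=10)); print(where())
print(r.move_straight(*cp(where()[0][0]/1e3,-.003),speed=.02,max_force=15)); print(where(),r.read_state()['time_s'])
E
```

```text
False
(array([ 8.5, -0.5,  4.1]), array([-4.5, -1.5,  6.2]))
True
(array([-1.6, -1.1,  3.7]), array([0.7, 0.1, 2.2]))
True
(array([-1.6, -1.4,  3.3]), array([-1.5, -0.6,  3.4])) 8.0667
```

```bash
python3 - <<'E'
from h import *
command_gripper(.06); print(where()); r.hold(.3)
u=where()[0][0]/1e3
q=cp(0,0)[1]; zt=Rn.from_quat(q).as_matrix()[:,2]
r.move_straight(r.read_state()['eef_pos']-zt*.12,speed=.2)
r.hold(.1)
a,d1=snap('side','side3'); bb,d2=snap('top','top3'); print(r.read_state()['time_s'])
P=proj('side',C).astype(int); Q=proj('top',C).astype(int)
f=lambda i,p:cv2.resize(i[p[1]-40:p[1]+40,p[0]-40:p[0]+40,::-1],(400,400),interpolation=cv2.INTER_CUBIC)
cv2.imwrite('pics/z4.png',np.hstack([f(a,P),f(bb,Q)]))
for n,c0,im,d in(('side',P,a,d1),('top',Q,bb,d2)):
    X=cloud(n,d)-C; l=np.stack([X@U,X@np.cross(N,U),X@N],-1)[c0[1]-40:c0[1]+40,c0[0]-40:c0[0]+40].reshape(-1,3)
    m=l[(abs(l[:,0])<.06)&(abs(l[:,1])<.025)&(l[:,2]>.010)&(l[:,2]<.03)]
    if len(m): print(n,len(m),(np.percentile(m,[2,50,98],axis=0)*1e3).round(1).tolist())
E
```

```text
(array([-1.4, -1.5,  3.1]), array([-0. , -0.3, -0.1]))
9.6917
side 191 [[-52.2, -12.6, 10.1], [-2.2, 6.3, 17.0], [30.6, 17.4, 22.9]]
top 186 [[-6.6, -15.3, 10.4], [13.4, 0.4, 17.5], [29.2, 15.0, 23.6]]
```

View pics/z4.png

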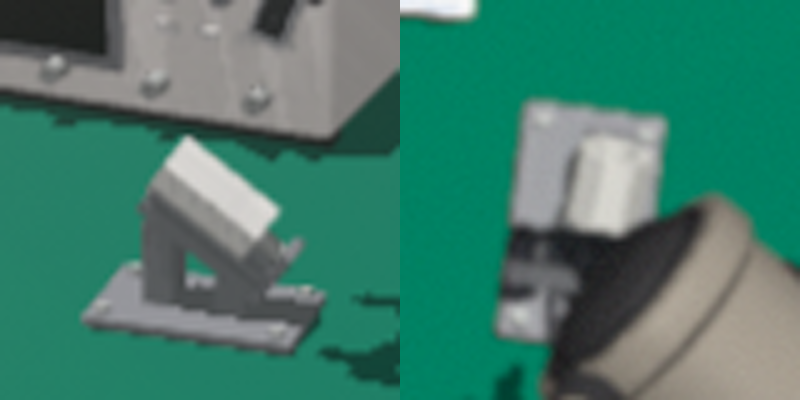

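```bash
cat >> h.py <<'E'
C=C+np.cross(N,U)*-.0012+N*.003
E
python3 - <<'E'
from h import *
q=cp(0,0)[1]
r.move_straight(*cp(-.0014,0),speed=.15,max_force=15); print(where())
command_gripper(.02,40); print(where(),r.read_state()['grip_width'])
f0=r.read_state()['contact_force']
print(r.move_straight(cp(-.012,0)[0],q,speed=.02,max_force=18)); print(where(),((r.read_state()['contact_force']-f0)@U).round(1))
command_gripper(.06); r.hold(.2)
zt=Rn.from_quat(q).as_matrix()[:,2]
r.move_straight(r.read_state()['eef_pos']-zt*.12,speed=.2); r.hold(.5)
a,d1=snap('side','side4'); print(r.read_state()['time_s'])
P=proj('side',C).astype(int)
cv2.imwrite('pics/z5.png',cv2.resize(a[P[1]-30:P[1]+30,P[0]-30:P[0]+30,::-1],(480,480),interpolation=cv2.INTER_CUBIC))
E
```

```text
(array([-0.7, -0.1,  0.5]), array([ 1.6, -0.1,  0.4]))
(array([-0.3, -0.8,  0.9]), array([-3.9, -2.3,  5.5])) 0.03323365781313737
True
(array([-0.6, -0.9,  1. ]), array([0.9, 0.3, 2.7])) 1.9
13.2417
```

View pics/z5.png

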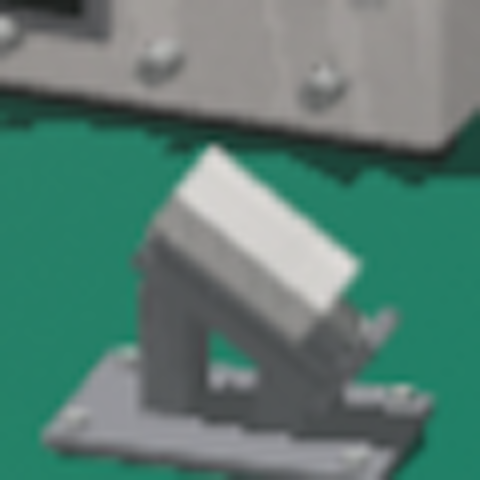

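```bash
python3 - <<'E'
from h import *
r.move_straight(*cp(-.0006,.001),speed=.15,max_force=15)
command_gripper(.02,70); print(where(),r.read_state()['grip_width'])
r.move_straight(*cp(.015,.06),speed=.12)
q=cp(0,0)[1]; p=r.read_state()['eef_pos']; r.move_straight(p+[-.03,.03,.17],q,speed=.2)
G=np.array([.57,-.16,.32]); r.reach(*pose(G,Z,-F,T,OFF)); r.hold(.5)
s=r.read_state(); print(s['time_s'],s['grip_width'],s['joint_positions'].round(2) if hasattr(s['joint_positions'],'round') else s['joint_positions'],s['eef_pos'],pose(G,Z,-F,T,OFF)[0])
f=lambda i,p:cv2.resize(i[p[1]-40:p[1]+40,p[0]-40:p[0]+40,::-1],(400,400),interpolation=cv2.INTER_CUBIC)
o=[]
for n in('side','top'):
    im,_=snap(n,n+'5'); o.append(f(im,proj(n,G).astype(int)))
cv2.imwrite('pics/z6.png',np.hstack(o))
E
```

```text
(array([ 0.5, -0.9,  2.2]), array([-5.8, -2.1,  6.5])) 0.03198769101456874
18.6833 0.032369998987411004 [-0.63  0.18  2.28  2.42  0.73 -1.12] [ 0.55667809 -0.15777156  0.32365015] [ 0.55665862 -0.15779135  0.32362347]
```

View pics/z6.png

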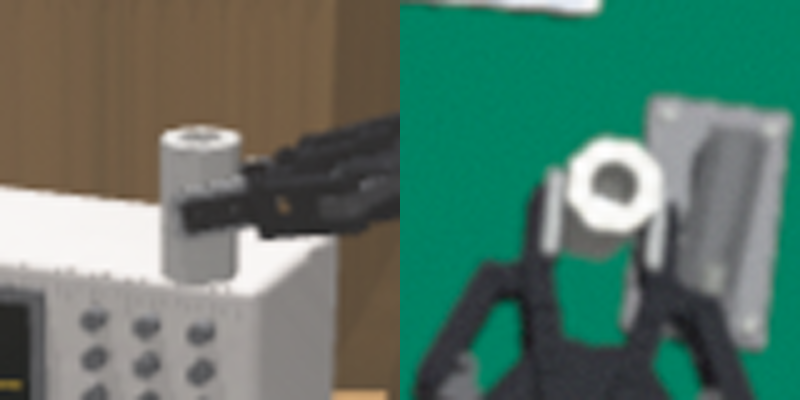

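```bash
python3 - <<'E'
from h import *
G=np.array([.57,-.16,.32])
f=np.load('pics/top5.npz'); X=cloud('top',f['d']).reshape(-1,3); k=f['im'].reshape(-1,3).min(1)>170
m=X[k&(np.linalg.norm(X[:,:2]-G[:2],axis=1)<.03)&(abs(X[:,2]-.353)<.012)]
c=m.mean(0); n=np.linalg.svd(m-c)[2][2]; n*=np.sign(n[2]); print('rim',len(m),c.round(4),'tilt deg',np.degrees(n[:2]).round(1),'rms',((m-c)@n).std())
f=np.load('pics/side5.npz'); X=cloud('side',f['d']).reshape(-1,3)
m=X[(np.linalg.norm(X[:,:2]-G[:2],axis=1)<.025)&(abs(X[:,2]-.32)<.028)&(f['im'].reshape(-1,3).min(1)>90)]
A=np.c_[m[:,2]-.32,np.ones(len(m))]; 
for z0,z1 in((.292,.305),(.305,.32),(.32,.335),(.335,.348)):
    s=m[(m[:,2]>z0)&(m[:,2]<z1)]; print(z0,len(s),s[:,0].min().round(4),s[:,0].max().round(4),s.mean(0).round(4))
s=r.read_state(); print(s['time_s'],np.abs(s['dq']).max())
E
```

```text
rim 186 [ 0.5719 -0.1591  0.3486] tilt deg [-0.2 -0.8] rms 0.002345401588720794
0.292 88 0.5563 0.5909 [ 0.5718 -0.1485  0.2988]
0.305 55 0.5563 0.5906 [ 0.5761 -0.1468  0.3105]
0.32 49 0.5568 0.5903 [ 0.5789 -0.1444  0.3304]
0.335 96 0.5512 0.5908 [ 0.5711 -0.1499  0.3414]
18.7833 0.001968748071402994
```

Upright within about 1°, holding steady, and 0.29 m clear of the bench. Handing in.

```bash
python3 - <<'E'
from h import *
r.finish_job()
E
```

```text
the job is handed in; nothing more can be done
```

The job is done and handed in at about 19 s of robot time. The arm is still holding the housing with its bore straight up.

- **Laying it in:** I gripped the housing by its vertical flats and laid it in the vee with the bore uphill. Then I slid it down to a hard stop about 1 mm from the expected peg position; laid the wrong way round, it would have gone 16 mm further.
- **Checking the peg:** I let go, gripped it again and pushed harder downhill. It moved only 0.3 mm, so it was on the peg. I let go once more, and the picture showed it sitting properly in the vee.
- **Final hold:** I took it out and turned it upright, with its middle 0.32 m up and its lower end about 0.29 m above the bench.

**Last checks:**
- The top picture shows the open bore facing up.
- The rim's fitted tilt is under 1°, though with 2.3 mm scatter in the depth that figure is rough. The sides look vertical from the side camera.
- The arm was still, and the grip width was steady at 32 mm. The gripper reads 1–2 mm under the true 34 mm, less at higher grip force.

**Disagreements:** the housing met the vee 3–4 mm higher and about 1 mm to one side of where I had calculated, so I shifted my estimate for the re-grip. I did not take a separate picture to check the other loose items, but nothing was moved near them.

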